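# Release the grit tray of a glass grinder through its latch slot

## Robot

A 7-joint arm with a two-finger parallel gripper is mounted at the origin on the work surface. World frame = base frame: x ahead of the robot, y to its left, z up, the work surface at z = 0. Lengths are in m, angles in rad, forces in N, time in s.
With the tool pointing down it reaches from about 0.425 to 0.875 m from the base axis. Payload 4.7 kg.
Tool frame: the origin (TCP) lies at the very end of the fingers, on their centre line; the grasp point (between the pads) lies 19 mm behind it; z points along the fingers, y is the line along which they close (so a half turn about z gives the same grasp; the last joint's range is limited). The gripper opens to 87 mm and grips with 3 to 60 N. Pads are 19 mm wide; open, the fingers measure 117 mm over their backs; the gripper's body (75 mm by 190 mm) begins 51 mm behind the grasp point.
Start: joints at [-1.158, 0.321, -0.07, 1.45, 0.023, 1.371, -0.057], TCP at [0.252, 0.599, 0.223] pointing down, gripper open.
Joint ranges: [-2.86, 2.86], [-0.3, 2.09], [-1.38, 1.24], [0.06, 2.45], [-1.56, 4.7], [0.09, 2.05], [-2.69, 2.69]. Speed limits (rad/s): [2.57, 2.57, 3.14, 3.14, 3.14, 3.14, 3.14].

## Interface

Orientations are given as a rotation vector (axis times angle).
In Python, from bench import ctrl, vision gives the robot as it stands.
- The arm moves only by the tool jog_arm, never from a script. Its argument "increments" is a list of rows, each an object of numbers: "tx", "ty", "tz": the shift along the tool's x, y, z in mm; "wx", "wy", "wz": the turn, a rotation vector about the tool's x, y, z in rad; "gripper": the opening, from 0 (shut) to 1 (fully open). In form: [{"tx": .., "ty": .., "tz": .., "wx": .., "wy": .., "wz": .., "gripper": ..}, ...]. A call has exactly 5 rows; each row is the pose to reach, as a shift and turn from the pose commanded when the call began, along the tool's axes at that moment; what a row does not reach only later rows make up. A row lasts 1/12 s, in which the tool goes at most 41.7 mm and 7.16 degrees, less where a joint would pass 70% of its speed; a pose out of reach is approached as far as the arm can. A call with a gripper value outside its range is refused whole. The fingers move at their own pace and stop on an object; "grip_force" is the grip in N (left out, the last holds). Time passes only in rows, so rows that repeat a pose let the fingers close, or fill a call up. It gives the time, the measured TCP pose, the force, the opening and the grip force at its end, in the units of the state.
- ctrl.get_state(): the state, without advancing time (a new reading comes with each control period).
- vision.get_image(name): name is "scene" or "top"; returns a dict with "color" (420x560x3 uint8, blue, green, red), "fx", "fy", "cx", "cy" (pixels), "k1" (the pictures are not rectified: a ray, as slopes to the right and down, at radius r is drawn at 1 + k1 r^2 times it, then the intrinsics apply), "extrinsics" (4x4, takes a point from world to camera coordinates). Camera axes: x right, y down, z forward; pixel columns grow to the right and rows downward; lengths in m; the calibration is good to about 2 mm. A picture is of the moment at which its call begins. There is no depth.
- ctrl.close_job(): hands the job in; it is judged then, once.
Trained networks look in the newest picture that a camera, given by its name, has taken for a name from the list of things; names that differ only in an ending like _2 or _b are one class to them, and where a whole thing is asked for, a point or a joint stands for the part that bears it (a point fixed in the world has none). Each returns a list of dicts, best first, with "conf" (0 to 1); they miss things now and then, are a little off and sometimes report something else, mostly with a low value. They report only what shows in the picture. A call takes as long as a camera call. They do not tell look-alikes from the thing itself.
- vision.spot_in(camera, thing): "bbox" ([left, top, right, bottom] in pixels, round what is visible of it).
The state is a dict: "time": time; "joint_positions": joint angles; "qd": joint speeds; "joint_torque": joint torques, N m; "position": TCP position; "tool_rot": TCP orientation; "ft_force": force on the tool from outside, world axes, zero at the start; "torque": the same for the moment, N m; "grip_width": opening from 0.0 (shut) to 1.0 (fully open); "grip_force": force on a finger pad.
Only numpy, scipy, OpenCV 4.12 (cv2) and the standard library are available. Lean on these libraries where they do the work, as an engineer would, in place of code of your own. Each camera call takes 0.05 s, during which the arm holds its last target. There are 200 camera calls.

## Task

The grit tray of the glass grinder is held by a spring latch hidden under the narrow slot in the machine's top. Take the long square-handled rod out of the wooden tool block, feel through the slot for the latch tab and press it gently down (it is brittle plastic: never more than 20 N) until the tray springs out, then hang the rod back upright in its hole in the block. Touch the machine only with the rod and leave everything else where it is.

Things in the scene. Friction and masses are not known exactly. Their poses are not given: they have to be found in the camera images.
- grinder: bench glass grinder fixed to the bench: a grey box 200 (x) x 240 (y) x 100 mm high with an aluminium top; origin at the centre of its underside, its front (tray side) faces its own -x. A small brass grinding bit 34 mm high stands on the far half of its top.
- slot (a point): mouth centre of the slot in the grinder's top (100 mm up, 40 mm frontward of centre), axes as the grinder's; 67 mm along y, 12 mm along x, plate 8 mm thick. Out of sight below is a rigid level deck, 12 to 26 mm below the mouth, with one gap 16 mm long in y, its centre within 21 mm of the slot's middle. The latch tab fills the gap, its flat top 2 mm below the deck. All this differs each time.
- tray (a joint): how far the black grit tray stands out of the grinder's front (m): under 0.001 latched, 0.03 released; its spring drives it out once the tab is pressed, and it stays out. The tab moves only straight down: it resists with 3 N at once, 5 to 7 N later, frees the tray after 6 to 7 mm, meets a hard stop at 10 mm and breaks above 20 N.
- rod: release rod, about 100 g: steel shank 8 mm dia, 85 mm long, below a square dark-wood handle 24 x 24 x 70 mm. Origin at the centre of the shank's end face (tip), z towards the handle, which spans 85 to 155 mm. The taller, square-handled of the block's two tools; it hangs upright in either hole, handle resting on the block's top, sides parallel to the block's.
- rod_tip (a point): the tip of the rod's shank (centre of the end face)
- block: pale wooden tool block fixed to the bench, 70 (x) x 150 (y) x 100 mm high, origin at the centre of its underside; two through holes 17 mm square, 90 mm apart along y
- hole_a (a point): centre of the mouth of the hole at the block's +y end, on its top (100 mm up)
- hole_b (a point): centre of the mouth of the hole at the block's -y end, on its top
- fid: a short round-handled wooden burnisher (handle 32 dia x 45 mm) hanging in the block's other hole (not part of the job)
- shard_a: loose green glass piece, 5 mm thick, on the paper pattern (not part of the job)
- shard_b: loose amber glass piece, 5 mm thick, on the paper pattern (not part of the job)
- shard_c: loose green glass piece 45 x 60 x 5 mm lying on the far half of the grinder's top (not part of the job)
- jar: screw-top jar, 56 dia x 70 mm (not part of the job)
- hammer: small hammer lying on the bench (not part of the job)
- spool: metal spool standing on end, 56 dia x 45 mm (not part of the job)
- tweezers: steel tweezers 130 mm long lying on the bench (not part of the job)
Things that resemble listed ones, but are neither listed nor needed, are in the scene too. There is more than one size of the block; the one meant has the size given above.

How it is judged:
By the outcome, as a careful person would: the job done as asked, in the order asked, and still so for the second after the job is handed in, with the robot touching nothing.
It also fails if it takes over 72 s, if anything falls off the work surface, if the arm or the gripper's body presses on something with over 40 N, if the wrist force passes 120 N, or if a joint passes its speed limit or range.

## Working session

There is one attempt and no reset: what is moved stays moved. The work goes in short steps, Python scripts to look and compute and a tool call to move; the robot and the scene stay as the last step left them, time stands still between calls to the robot, and variables do not carry over. Pictures are saved under pics/ and viewed, at most 10 in all, crops included, and the job is handed in when it is done.

Besides the shell and the picture viewer there is one more tool, called as name(argument=value, ...) on one line, values as JSON. jog_arm: Moves the arm, as the interface text tells. Its arguments: {"type":"object","properties":{"increments":{"type":"array"},"grip_force":{"type":"number"}},"required":["increments"]}

```bash
mkdir -p pics; ls; cat > h.py <<'E'
import numpy as np, cv2
from bench import ctrl, vision
from scipy.spatial.transform import Rotation as R
def grab(n):
    im=vision.get_image(n); return im
def proj(im,P):
    P=np.atleast_2d(np.asarray(P,float)); E=np.array(im["extrinsics"]); c=P@E[:3,:3].T+E[:3,3]
    s=c[:,:2]/c[:,2:]; r2=(s**2).sum(1,keepdims=True); s=s*(1+im["k1"]*r2)
    return s*[im["fx"],im["fy"]]+[im["cx"],im["cy"]]
def ray(im,uv):
    d=(np.asarray(uv,float)-[im["cx"],im["cy"]])/[im["fx"],im["fy"]]; s=d.copy()
    for _ in range(20): s=d/(1+im["k1"]*(s@s))
    E=np.array(im["extrinsics"]); Rm=E[:3,:3]; return -Rm.T@E[:3,3], Rm.T@np.array([s[0],s[1],1])
def atz(im,uv,z):
    o,d=ray(im,uv); return o+d*(z-o[2])/d[2]
E
python3 - <<'E'
from h import *
for n in("scene","top"):
    im=grab(n); cv2.imwrite(f"pics/{n}0.png",im["color"])
    o,d=ray(im,[im["cx"],im["cy"]]); print(n,o.round(3),d.round(3),im["fx"],im["k1"])
    for t in("grinder","rod","block","fid"):
        print(t,[(np.round(b["bbox"]),round(b["conf"],2)) for b in vision.spot_in(n,t)])
s=ctrl.get_state(); print(s["time"],s["position"],s["tool_rot"],s["ft_force"],R.from_rotvec(s["tool_rot"]).as_matrix().round(3))
E
```

```text
pics
scene [1.007 0.184 0.983] [-0.455 -0.232 -0.86 ] 389.47625952811484 -0.016096893208004164
grinder [(array([295., 230., 424., 352.]), 0.63)]
rod [(array([221., 152., 236., 178.]), 0.61)]
block [(array([192., 159., 249., 203.]), 0.86), (array([174.,  80., 254., 147.]), 0.84)]
fid [(array([195., 150., 207., 171.]), 0.47)]
top [ 0.316 -0.064  1.488] [ 0.16  -0.001 -0.987] 394.3094518364796 -0.04531538502106234
grinder [(array([168., 148., 242., 216.]), 0.65)]
rod [(array([318., 212., 332., 227.]), 0.61)]
block [(array([311., 208., 362., 234.]), 0.93), (array([339., 258., 413., 293.]), 0.88), (array([383., 192., 460., 241.]), 0.77)]
fid [(array([345., 210., 356., 220.]), 0.53)]
0.5 [0.25243111 0.59897938 0.22256426] [6.22272457e-01 3.07928193e+00 2.96216125e-05] [-0.01735516  0.94599291 -0.27767678] [[-0.922  0.388  0.   ]
 [ 0.388  0.922  0.   ]
 [-0.     0.    -1.   ]]
```

View pics/scene0.png

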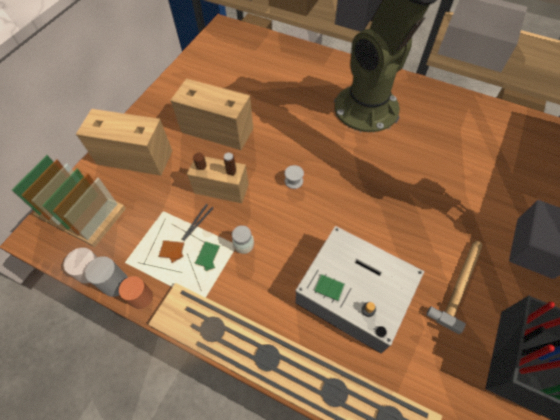

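View pics/top0.png

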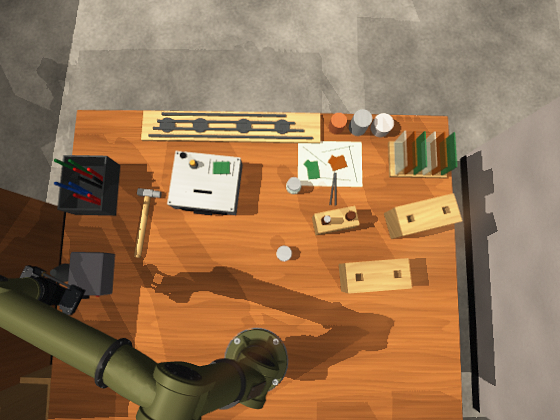

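The scene shows three blocks. The small one is at scene (220,180) / top (337,220) and holds two tools. The two larger empty ones are at scene (213,112) and (125,140). The small block fits because it holds both tools and is the smallest. I'll confirm that in an enlarged crop with the grinder alongside.

```bash
python3 - <<'E'
import cv2,numpy as np
s=cv2.imread("pics/scene0.png");t=cv2.imread("pics/top0.png")
def c(i,x,y,w,h,f): return cv2.resize(i[y:y+h,x:x+w],(400,300),interpolation=cv2.INTER_CUBIC)
a=c(s,180,145,80,60,5);b=c(t,300,195,80,60,5);d=c(s,285,220,160,120,0);e=c(t,155,140,100,75,4)
cv2.imwrite("pics/m1.png",np.vstack([np.hstack([a,b]),np.hstack([d,e])]))
E
```

```text
(no output)
```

View pics/m1.png

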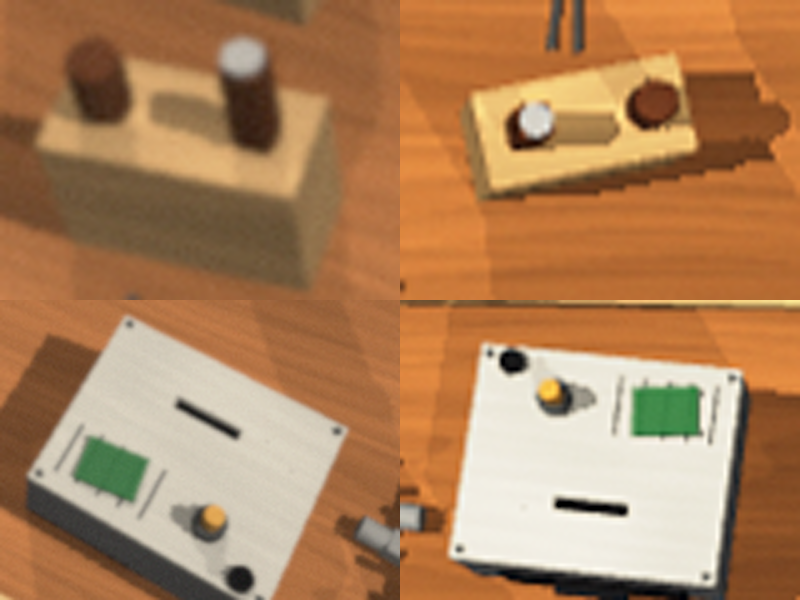

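The block at scene (220,180) holds the square-handled rod at crop (250,95), the taller tool with the pale cap, and the round fid at crop (98,80). In the top view the rod is at (325,220) and the fid at (351,215). The grinder's slot is at about scene (368,267) / top (203,192). Next I fit the poses.

```bash
cat > fit.py <<'E'
from h import *
from scipy.optimize import least_squares
S=grab("scene");T=grab("top")
f=lambda p,ox,oy,cx,cy,k:(np.array(p,float)-[ox,oy]+0.5)/k+[cx,cy]-0.5
gx=lambda p:f(p,0,300,285,220,2.5); gt=lambda p:f(p,400,300,155,140,4)
bs=lambda p:f(p,0,0,180,145,5); bt=lambda p:f(p,400,0,300,195,5)
def dark(im,c,w=12):
    x,y=np.round(c).astype(int); g=cv2.cvtColor(im["color"],6)[y-w:y+w+1,x-w:x+w+1].astype(float)
    bg=np.median(g); m=np.clip(bg*0.85-g,0,None); M=cv2.moments(m); return np.array([x-w+M["m10"]/M["m00"],y-w+M["m01"]/M["m00"]])
def fit(obs,x0):
    pr=lambda q:np.concatenate([(proj(im,[[q[0]+np.cos(q[2])*p[0]-np.sin(q[2])*p[1],q[1]+np.sin(q[2])*p[0]+np.cos(q[2])*p[1],p[2]]])[0]-uv)*w for im,p,uv,w in obs])
    r=least_squares(pr,x0,loss="soft_l1"); print(r.x.round(4)); print(r.fun.reshape(-1,2).round(2).tolist()); return r.x
if __name__=="__main__":
    sS=dark(S,gx((208,418)));sT=dark(T,gt((591,507)))
    print("slot",sS,sT,atz(S,sS,.1),atz(T,sT,.1))
    c=lambda sx,sy,X,Y,Z:(sx*X/2,sy*Y/2,Z)
    for nm,k,im in(("S",gx,S),("T",gt,T)):
        for p in [(127,316),(347,430),(30,478)] if nm=="S" else [(483,345),(745,370),(722,585),(450,555)]: print(nm,atz(im,k(p),.1).round(4))
    for nm,k,im in(("S",bs,S),("T",bt,T)):
        for p in [(38,148),(290,190),(328,100),(118,60)] if nm=="S" else [(472,97),(675,55),(697,152),(490,193)]: print(nm,"blk",atz(im,k(p),.1).round(4))
    for im,p in((S,bs((242,57))),(T,bt((535,120)))): print("cap",[atz(im,p,z).round(4) for z in(.17,.185)])
E
python3 fit.py
```

```text
slot [367.86716173 267.31676573] [202.27074562 191.24166144] [0.60148066 0.20335792 0.1       ] [0.59659915 0.20226166 0.1       ]
S [0.531  0.0904 0.1   ]
S [0.554  0.3273 0.1   ]
S [0.7297 0.0738 0.1   ]
T [0.7456 0.3085 0.1   ]
T [0.726  0.0676 0.1   ]
T [0.5274 0.0816 0.1   ]
T [0.5501 0.3264 0.1   ]
S blk [ 0.5591 -0.3433  0.1   ]
S blk [ 0.5226 -0.2023  0.1   ]
S blk [ 0.4596 -0.2134  0.1   ]
S blk [ 0.4869 -0.336   0.1   ]
T blk [ 0.5213 -0.1995  0.1   ]
T blk [ 0.5543 -0.345   0.1   ]
T blk [ 0.4847 -0.3598  0.1   ]
T blk [ 0.4529 -0.2125  0.1   ]
cap [array([ 0.498 , -0.2366,  0.17  ]), array([ 0.5074, -0.2289,  0.185 ])]
cap [array([ 0.496 , -0.2354,  0.17  ]), array([ 0.494 , -0.2334,  0.185 ])]
```

```bash
cat > plan.py <<'E'
import sys,json; from h import *
# plan waypoints: x y z yawdeg(tool y dir) ; prints per-call total increments (tool axes), assumes tool straight down
def Rd(y): y=np.radians(y); Y=np.array([np.cos(y),np.sin(y),0]); Z=np.array([0,0,-1.]); return np.column_stack([np.cross(Y,Z),Y,Z])
def plan(wps,start=None):
    s=ctrl.get_state(); p,M=(np.array(s["position"]),R.from_rotvec(s["tool_rot"]).as_matrix()) if start is None else (np.array(start[:3]),Rd(start[3]))
    for w in wps:
        q=np.array(w[:3]);N=Rd(w[3]); t=M.T@(q-p)*1000; r=R.from_matrix(M.T@N).as_rotvec()
        print("t",t.round(1).tolist(),"w",r.round(3).tolist()); p,M=q,N
def st():
    s=ctrl.get_state(); M=R.from_rotvec(s["tool_rot"]).as_matrix()
    print(round(s["time"],2),"p",np.round(s["position"],4),"yaw",np.degrees(np.arctan2(M[1,1],M[0,1])).round(2),"z",M[:,2].round(4),"F",np.round(s["ft_force"],2),"T",np.round(s["torque"],2),"grip",round(s["grip_width"],3),round(s["grip_force"],1),"q",np.round(s["joint_positions"],2))
E
python3 - <<'E'
from plan import *
plan([(.36,.47,.25,40),(.50,.33,.25,12.7),(.54,.14,.25,12.7),(.53,-.05,.25,12.7),(.494,-.235,.25,12.7)])
E
```

```text
t [-149.2, -77.1, -27.4] w [0.0, 0.0, 0.474]
t [-197.2, 17.3, 0.0] w [0.0, 0.0, 0.476]
t [-194.1, -2.7, 0.0] w [0.0, 0.0, 0.0]
t [-183.2, -51.5, 0.0] w [0.0, 0.0, 0.0]
t [-172.6, -75.8, 0.0] w [0.0, 0.0, 0.0]
```

jog_arm(increments=[{"tx":-30,"ty":-15,"tz":-5,"wz":0.095,"gripper":1},{"tx":-60,"ty":-31,"tz":-11,"wz":0.19,"gripper":1},{"tx":-90,"ty":-46,"tz":-16,"wz":0.285,"gripper":1},{"tx":-120,"ty":-62,"tz":-22,"wz":0.38,"gripper":1},{"tx":-149,"ty":-77,"tz":-27,"wz":0.475,"gripper":1}])

```text
validation failed for argument at $.in...
```

jog_arm(increments=[{"tx":-39,"ty":3,"wz":0.095,"gripper":1},{"tx":-79,"ty":7,"wz":0.19,"gripper":1},{"tx":-118,"ty":10,"wz":0.285,"gripper":1},{"tx":-158,"ty":14,"wz":0.38,"gripper":1},{"tx":-197,"ty":17,"wz":0.475,"gripper":1}])

```text
validation failed for argument at $.in...
```

jog_arm(increments=[{"tx":-39,"ty":-1,"gripper":1},{"tx":-78,"ty":-1,"gripper":1},{"tx":-116,"ty":-2,"gripper":1},{"tx":-155,"ty":-2,"gripper":1},{"tx":-194,"ty":-3,"gripper":1}])

```text
validation failed for argument at $.in...
```

jog_arm(increments=[{"tx":-37,"ty":-10,"gripper":1},{"tx":-73,"ty":-21,"gripper":1},{"tx":-110,"ty":-31,"gripper":1},{"tx":-147,"ty":-41,"gripper":1},{"tx":-183,"ty":-52,"gripper":1}])

```text
validation failed for argument at $.in...
```

jog_arm(increments=[{"tx":-35,"ty":-15,"gripper":1},{"tx":-69,"ty":-30,"gripper":1},{"tx":-104,"ty":-45,"gripper":1},{"tx":-138,"ty":-60,"gripper":1},{"tx":-173,"ty":-76,"gripper":1}])

```text
validation failed for argument at $.in...
```

```bash
python3 - <<'E'
from plan import *
st()
plan([(.494,-.2355,.25,12.7)])
S=grab("scene");T=grab("top"); st()
o=[]
for im,c in((S,(225,165)),(T,(335,218))):
    x,y=c; o.append(cv2.resize(im["color"][y-45:y+45,x-45:x+45],(400,400),interpolation=cv2.INTER_CUBIC))
cv2.imwrite("pics/m2.png",np.hstack(o))
E
```

```text
0.6 p [0.2524 0.599  0.2226] yaw 67.15 z [ 1.e-04  1.e-04 -1.e+00] F [-0.09  0.1   0.7 ] T [-0.    0.02 -0.01] grip 0.997 0.0 q [-1.16  0.32 -0.07  1.45  0.02  1.37 -0.06]
t [-546.7, -675.2, -27.4] w [0.0, -0.0, 0.95]
0.7 p [0.2525 0.599  0.2226] yaw 67.15 z [ 1.e-04  1.e-04 -1.e+00] F [ 0.38 -0.23 -0.16] T [ 0.01  0.02 -0.02] grip 1.0 0.0 q [-1.16  0.32 -0.07  1.45  0.02  1.37 -0.06]
```

View pics/m2.png

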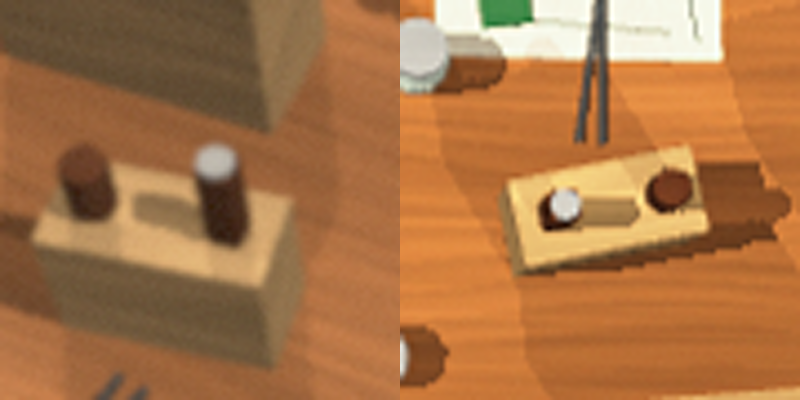

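The calls were refused by validation and nothing moved. The picture shows the block unchanged, with the rod cap at top-crop (565,205). I'll retry with every key filled in.

jog_arm(increments=[{"tx":-30,"ty":-15,"tz":-5,"wx":0,"wy":0,"wz":0.095,"gripper":1},{"tx":-60,"ty":-31,"tz":-11,"wx":0,"wy":0,"wz":0.19,"gripper":1},{"tx":-90,"ty":-46,"tz":-16,"wx":0,"wy":0,"wz":0.285,"gripper":1},{"tx":-120,"ty":-62,"tz":-22,"wx":0,"wy":0,"wz":0.38,"gripper":1},{"tx":-149,"ty":-77,"tz":-27,"wx":0,"wy":0,"wz":0.475,"gripper":1}])

```text
time: 1.12
position: [0.3609, 0.4687, 0.2502]
tool_rot: [1.336, 2.843, 0.001]
ft_force: [1.4, -0.3, -0.2]
grip_width: 0.999
grip_force: 0.0
```

jog_arm(increments=[{"tx":-39,"ty":3,"tz":0,"wx":0,"wy":0,"wz":0.095,"gripper":1},{"tx":-79,"ty":7,"tz":0,"wx":0,"wy":0,"wz":0.19,"gripper":1},{"tx":-118,"ty":10,"tz":0,"wx":0,"wy":0,"wz":0.285,"gripper":1},{"tx":-158,"ty":14,"tz":0,"wx":0,"wy":0,"wz":0.38,"gripper":1},{"tx":-197,"ty":17,"tz":0,"wx":0,"wy":0,"wz":0.475,"gripper":1}])

```text
time: 1.53
position: [0.5006, 0.3285, 0.25]
tool_rot: [1.967, 2.449, 0.001]
ft_force: [-0.3, 0.4, 1.3]
grip_width: 1.0
grip_force: 0.0
```

jog_arm(increments=[{"tx":-39,"ty":-1,"tz":0,"wx":0,"wy":0,"wz":0,"gripper":1},{"tx":-78,"ty":-1,"tz":0,"wx":0,"wy":0,"wz":0,"gripper":1},{"tx":-116,"ty":-2,"tz":0,"wx":0,"wy":0,"wz":0,"gripper":1},{"tx":-155,"ty":-2,"tz":0,"wx":0,"wy":0,"wz":0,"gripper":1},{"tx":-194,"ty":-3,"tz":0,"wx":0,"wy":0,"wz":0,"gripper":1}])

```text
time: 1.95
position: [0.5394, 0.1384, 0.2499]
tool_rot: [1.961, 2.454, 0.001]
ft_force: [-0.1, 0.5, -0.0]
grip_width: 1.002
grip_force: 0.0
```

jog_arm(increments=[{"tx":-37,"ty":-10,"tz":0,"wx":0,"wy":0,"wz":0,"gripper":1},{"tx":-73,"ty":-21,"tz":0,"wx":0,"wy":0,"wz":0,"gripper":1},{"tx":-110,"ty":-31,"tz":0,"wx":0,"wy":0,"wz":0,"gripper":1},{"tx":-147,"ty":-41,"tz":0,"wx":0,"wy":0,"wz":0,"gripper":1},{"tx":-183,"ty":-52,"tz":0,"wx":0,"wy":0,"wz":0,"gripper":1}])

```text
time: 2.37
position: [0.5284, -0.0518, 0.2499]
tool_rot: [1.961, 2.453, 0.001]
ft_force: [0.5, -0.1, 0.1]
grip_width: 1.003
grip_force: 0.0
```

jog_arm(increments=[{"tx":-35,"ty":-15,"tz":0,"wx":0,"wy":0,"wz":0,"gripper":1},{"tx":-69,"ty":-30,"tz":0,"wx":0,"wy":0,"wz":0,"gripper":1},{"tx":-104,"ty":-45,"tz":0,"wx":0,"wy":0,"wz":0,"gripper":1},{"tx":-138,"ty":-60,"tz":0,"wx":0,"wy":0,"wz":0,"gripper":1},{"tx":-173,"ty":-76,"tz":0,"wx":0,"wy":0,"wz":0,"gripper":1}])

```text
time: 2.78
position: [0.4922, -0.2367, 0.25]
tool_rot: [1.96, 2.454, 0.002]
ft_force: [0.7, -0.5, -0.4]
grip_width: 1.003
grip_force: 0.0
```

```bash
python3 - <<'E'
from plan import *
st()
plan([(.4945,-.2355,.20,12.7),(.4945,-.2355,.121,12.7)])
S=grab("scene");T=grab("top"); st()
print(proj(S,[.494,-.235,.25]),proj(T,[.494,-.235,.25]))
o=[]
for im,c in((S,(225,165)),(T,(335,218))):
    x,y=c; o.append(cv2.resize(im["color"][y-45:y+45,x-45:x+45],(400,400),interpolation=cv2.INTER_CUBIC))
cv2.imwrite("pics/m3.png",np.hstack(o))
E
```

```text
2.78 p [ 0.4922 -0.2367  0.25  ] yaw 12.75 z [ 1.3e-03  4.0e-04 -1.0e+00] F [ 0.72 -0.45 -0.42] T [-0.13 -0.09  0.03] grip 1.003 0.0 q [-0.25  0.09  0.69  1.69 -0.06  1.38  0.68]
t [0.7, 2.4, 50.0] w [0.001, -0.0, 0.001]
t [0.0, 0.0, 79.0] w [0.0, 0.0, 0.0]
2.88 p [ 0.4895 -0.2435  0.2503] yaw 12.04 z [ 3.0e-04 -3.9e-03 -1.0e+00] F [ 0.09 -1.01 -0.3 ] T [-0.08  0.03 -0.01] grip 0.995 0.0 q [-0.24  0.09  0.7   1.69 -0.06  1.38  0.68]
[[225.15567441 134.83154856]] [[329.73390151 215.87574834]]
```

View pics/m3.png

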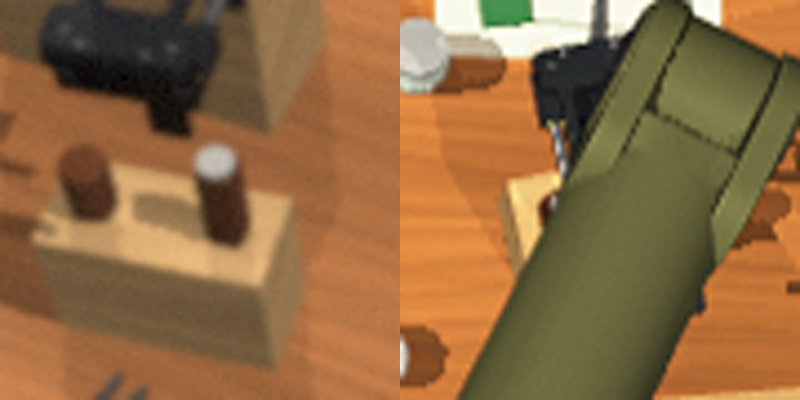

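The scene crop shows the far finger at (170,130) and the other at about (215,10), with the rod cap below them at (215,160). The fingers straddle the handle as planned, so I go down and settle.

jog_arm(increments=[{"tx":0,"ty":0,"tz":15,"wx":0,"wy":0,"wz":0,"gripper":1},{"tx":0,"ty":0,"tz":30,"wx":0,"wy":0,"wz":0,"gripper":1},{"tx":0,"ty":0,"tz":45,"wx":0,"wy":0,"wz":0,"gripper":1},{"tx":0,"ty":0,"tz":50,"wx":0,"wy":0,"wz":0,"gripper":1},{"tx":0,"ty":0,"tz":50,"wx":0,"wy":0,"wz":0,"gripper":1}])

```text
time: 3.3
position: [0.4919, -0.2345, 0.1983]
tool_rot: [-1.96, -2.452, 0.001]
ft_force: [0.2, -1.0, 0.9]
grip_width: 1.0
grip_force: 0.0
```

```bash
python3 -c "
from plan import *
st();plan([(.4945,-.2355,.121,12.7)])"
```

```text
3.3 p [ 0.4919 -0.2345  0.1983] yaw 12.74 z [-2.4e-03  8.0e-04 -1.0e+00] F [ 0.23 -1.05  0.86] T [-0.04  0.08 -0.02] grip 1.0 0.0 q [-0.24  0.12  0.69  1.77 -0.08  1.28  0.69]
t [-1.7, 2.4, 77.3] w [-0.002, -0.001, 0.001]
```

jog_arm(increments=[{"tx":0,"ty":1,"tz":20,"wx":0,"wy":0,"wz":0,"gripper":1},{"tx":-1,"ty":2,"tz":40,"wx":0,"wy":0,"wz":0,"gripper":1},{"tx":-1,"ty":2,"tz":60,"wx":0,"wy":0,"wz":0,"gripper":1},{"tx":-1,"ty":2,"tz":77,"wx":0,"wy":0,"wz":0,"gripper":1},{"tx":-1,"ty":2,"tz":77,"wx":0,"wy":0,"wz":0,"gripper":1}])

```text
time: 3.72
position: [0.4934, -0.2347, 0.1203]
tool_rot: [-1.958, -2.451, 0.003]
ft_force: [-0.0, -0.2, -0.0]
grip_width: 1.0
grip_force: 0.0
```

jog_arm(increments=[{"tx":0,"ty":0,"tz":0,"wx":0,"wy":0,"wz":0,"gripper":0.4},{"tx":0,"ty":0,"tz":0,"wx":0,"wy":0,"wz":0,"gripper":0.4},{"tx":0,"ty":0,"tz":0,"wx":0,"wy":0,"wz":0,"gripper":0.1},{"tx":0,"ty":0,"tz":0,"wx":0,"wy":0,"wz":0,"gripper":0.1},{"tx":0,"ty":0,"tz":0,"wx":0,"wy":0,"wz":0,"gripper":0.1}], grip_force=25)

```text
time: 4.13
position: [0.4955, -0.236, 0.1236]
tool_rot: [1.961, 2.453, 0.002]
ft_force: [0.1, 0.5, -1.5]
grip_width: 0.706
grip_force: 0.0
```

jog_arm(increments=[{"tx":0,"ty":0,"tz":0,"wx":0,"wy":0,"wz":0,"gripper":0.1},{"tx":0,"ty":0,"tz":0,"wx":0,"wy":0,"wz":0,"gripper":0.1},{"tx":0,"ty":0,"tz":0,"wx":0,"wy":0,"wz":0,"gripper":0.1},{"tx":0,"ty":0,"tz":0,"wx":0,"wy":0,"wz":0,"gripper":0.1},{"tx":0,"ty":0,"tz":0,"wx":0,"wy":0,"wz":0,"gripper":0.1}], grip_force=40)

```text
time: 4.55
position: [0.4949, -0.2358, 0.1226]
tool_rot: [1.962, 2.454, 0.0]
ft_force: [1.8, 0.0, -0.4]
grip_width: 0.322
grip_force: 0.2
```

```bash
python3 -c "
from plan import *
st()"
```

```text
4.55 p [ 0.4949 -0.2358  0.1226] yaw 12.72 z [ 3.e-04  1.e-04 -1.e+00] F [ 1.78  0.01 -0.41] T [-0.09 -0.08  0.04] grip 0.322 0.2 q [-0.21  0.21  0.68  1.85 -0.14  1.13  0.74]
```

jog_arm(increments=[{"tx":0,"ty":0,"tz":0,"wx":0,"wy":0,"wz":0,"gripper":0.1},{"tx":0,"ty":0,"tz":0,"wx":0,"wy":0,"wz":0,"gripper":0.1},{"tx":0,"ty":0,"tz":0,"wx":0,"wy":0,"wz":0,"gripper":0.1},{"tx":0,"ty":0,"tz":0,"wx":0,"wy":0,"wz":0,"gripper":0.1},{"tx":0,"ty":0,"tz":0,"wx":0,"wy":0,"wz":0,"gripper":0.1}], grip_force=40)

```text
time: 4.97
position: [0.4949, -0.2358, 0.1226]
tool_rot: [1.962, 2.454, 0.0]
ft_force: [0.6, -0.5, -0.4]
grip_width: 0.275
grip_force: 40.0
```

```bash
python3 -c "
from plan import *
st()"
```

```text
4.97 p [ 0.4949 -0.2358  0.1226] yaw 12.72 z [ 1.e-04  0.e+00 -1.e+00] F [ 0.6  -0.51 -0.43] T [-0.07 -0.07  0.01] grip 0.275 40.0 q [-0.21  0.21  0.68  1.85 -0.14  1.13  0.74]
```

```bash
python3 -c "
from plan import *
plan([(.4949,-.2358,.25,12.72),(.53,-.08,.25,7),(.57,.08,.25,1),(.599,.2025,.235,-5)],start=(.4949,-.2358,.1226,12.72))"
```

```text
t [0.0, 0.0, -127.4] w [0.0, 0.0, 0.0]
t [144.2, 68.5, 0.0] w [0.0, 0.0, 0.1]
t [153.9, 59.2, 0.0] w [0.0, 0.0, 0.105]
t [122.0, 31.1, 15.0] w [0.0, 0.0, 0.105]
```

jog_arm(increments=[{"tx":0,"ty":0,"tz":-15,"wx":0,"wy":0,"wz":0,"gripper":0.1},{"tx":0,"ty":0,"tz":-40,"wx":0,"wy":0,"wz":0,"gripper":0.1},{"tx":0,"ty":0,"tz":-70,"wx":0,"wy":0,"wz":0,"gripper":0.1},{"tx":0,"ty":0,"tz":-100,"wx":0,"wy":0,"wz":0,"gripper":0.1},{"tx":0,"ty":0,"tz":-127,"wx":0,"wy":0,"wz":0,"gripper":0.1}], grip_force=40)

```text
time: 5.38
position: [0.4945, -0.236, 0.251]
tool_rot: [-1.962, -2.453, 0.0]
ft_force: [0.4, -0.4, -1.7]
grip_width: 0.271
grip_force: 40.0
```

jog_arm(increments=[{"tx":29,"ty":14,"tz":0,"wx":0,"wy":0,"wz":0.02,"gripper":0.1},{"tx":58,"ty":27,"tz":0,"wx":0,"wy":0,"wz":0.04,"gripper":0.1},{"tx":87,"ty":41,"tz":0,"wx":0,"wy":0,"wz":0.06,"gripper":0.1},{"tx":115,"ty":55,"tz":0,"wx":0,"wy":0,"wz":0.08,"gripper":0.1},{"tx":144,"ty":69,"tz":0,"wx":0,"wy":0,"wz":0.1,"gripper":0.1}])

```text
time: 5.8
position: [0.5302, -0.079, 0.2494]
tool_rot: [-2.084, -2.351, 0.0]
ft_force: [-0.3, -0.2, -1.8]
grip_width: 0.277
grip_force: 40.0
```

jog_arm(increments=[{"tx":31,"ty":12,"tz":0,"wx":0,"wy":0,"wz":0.02,"gripper":0.1},{"tx":62,"ty":24,"tz":0,"wx":0,"wy":0,"wz":0.04,"gripper":0.1},{"tx":92,"ty":36,"tz":0,"wx":0,"wy":0,"wz":0.06,"gripper":0.1},{"tx":123,"ty":47,"tz":0,"wx":0,"wy":0,"wz":0.08,"gripper":0.1},{"tx":154,"ty":59,"tz":0,"wx":0,"wy":0,"wz":0.105,"gripper":0.1}])

```text
time: 6.22
position: [0.57, 0.0811, 0.2493]
tool_rot: [-2.204, -2.238, 0.001]
ft_force: [1.6, -0.1, -1.6]
grip_width: 0.273
grip_force: 40.0
```

jog_arm(increments=[{"tx":30,"ty":8,"tz":3,"wx":0,"wy":0,"wz":0.03,"gripper":0.1},{"tx":61,"ty":16,"tz":6,"wx":0,"wy":0,"wz":0.06,"gripper":0.1},{"tx":91,"ty":23,"tz":9,"wx":0,"wy":0,"wz":0.09,"gripper":0.1},{"tx":122,"ty":31,"tz":12,"wx":0,"wy":0,"wz":0.105,"gripper":0.1},{"tx":122,"ty":31,"tz":15,"wx":0,"wy":0,"wz":0.105,"gripper":0.1}])

```text
time: 6.63
position: [0.5981, 0.2117, 0.2328]
tool_rot: [-2.304, -2.13, -0.002]
ft_force: [-1.3, 1.8, -2.2]
grip_width: 0.273
grip_force: 40.0
```

jog_arm(increments=[{"tx":0,"ty":0,"tz":0,"wx":0,"wy":0,"wz":0,"gripper":0.1},{"tx":0,"ty":0,"tz":0,"wx":0,"wy":0,"wz":0,"gripper":0.1},{"tx":0,"ty":0,"tz":0,"wx":0,"wy":0,"wz":0,"gripper":0.1},{"tx":0,"ty":0,"tz":0,"wx":0,"wy":0,"wz":0,"gripper":0.1},{"tx":0,"ty":0,"tz":0,"wx":0,"wy":0,"wz":0,"gripper":0.1}])

```text
time: 7.05
position: [0.5994, 0.201, 0.2352]
tool_rot: [2.319, 2.119, 0.001]
ft_force: [-0.5, -0.1, -1.9]
grip_width: 0.273
grip_force: 40.0
```

```bash
python3 - <<'E'
from plan import *
st()
S=grab("scene");T=grab("top"); st()
p=np.array(ctrl.get_state()["position"]); tip=p-[0,0,.1076]; print(proj(S,tip),proj(T,tip),proj(S,p),proj(T,p))
o=[]
for im,c in((S,(368,255)),(T,(203,190))):
    x,y=c; o.append(cv2.resize(im["color"][y-30:y+30,x-30:x+30],(400,400),interpolation=cv2.INTER_CUBIC))
cv2.imwrite("pics/m4.png",np.hstack(o))
E
```

```text
7.05 p [0.5994 0.201  0.2352] yaw -5.16 z [ 8.e-04  3.e-04 -1.e+00] F [-0.45 -0.09 -1.92] T [-0.05  0.12  0.02] grip 0.273 40.0 q [-0.69  0.28  0.4   1.5  -0.11  1.38 -0.37]
7.15 p [0.5993 0.2016 0.235 ] yaw -5.11 z [ 6.e-04  4.e-04 -1.e+00] F [ 0.77 -0.19 -2.02] T [-0.07  0.1  -0.  ] grip 0.273 40.0 q [-0.69  0.29  0.4   1.5  -0.11  1.38 -0.37]
[[369.53470504 261.81997537]] [[201.09101309 188.92254168]] [[378.75992983 241.96044179]] [[194.99674496 182.08143032]]
```

View pics/m4.png

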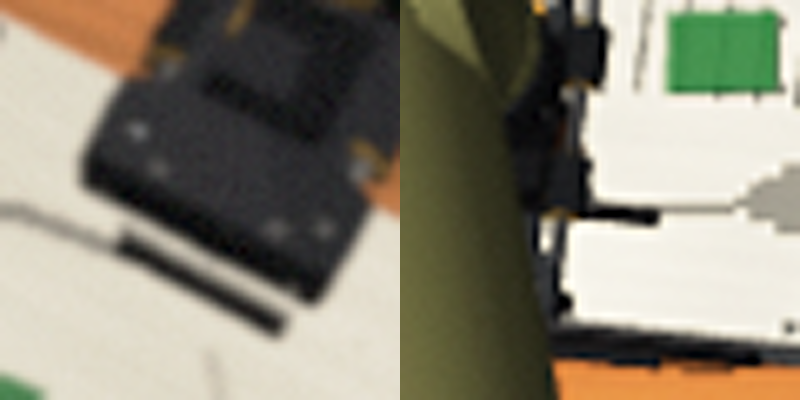

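The gripper body hides the rod tip in both views, while the slot is still visible at scene crop (120,240)–(285,325). I'll turn the tool 90° so its narrow side faces the scene camera, and lower it a little.

jog_arm(increments=[{"tx":0,"ty":0,"tz":0,"wx":0,"wy":0,"wz":0.11,"gripper":0.1},{"tx":0,"ty":0,"tz":0,"wx":0,"wy":0,"wz":0.22,"gripper":0.1},{"tx":0,"ty":0,"tz":0,"wx":0,"wy":0,"wz":0.33,"gripper":0.1},{"tx":0,"ty":0,"tz":0,"wx":0,"wy":0,"wz":0.44,"gripper":0.1},{"tx":0,"ty":0,"tz":0,"wx":0,"wy":0,"wz":0.55,"gripper":0.1}])

```text
time: 7.57
position: [0.5992, 0.2021, 0.2348]
tool_rot: [-2.81, -1.404, -0.001]
ft_force: [0.3, -0.2, -1.6]
grip_width: 0.267
grip_force: 40.0
```

jog_arm(increments=[{"tx":0,"ty":0,"tz":0,"wx":0,"wy":0,"wz":0.11,"gripper":0.1},{"tx":0,"ty":0,"tz":0,"wx":0,"wy":0,"wz":0.22,"gripper":0.1},{"tx":0,"ty":0,"tz":0,"wx":0,"wy":0,"wz":0.33,"gripper":0.1},{"tx":0,"ty":0,"tz":0,"wx":0,"wy":0,"wz":0.44,"gripper":0.1},{"tx":0,"ty":0,"tz":0,"wx":0,"wy":0,"wz":0.55,"gripper":0.1}])

```text
time: 7.98
position: [0.5992, 0.2021, 0.2349]
tool_rot: [-3.086, -0.589, -0.001]
ft_force: [1.3, 0.2, -1.8]
grip_width: 0.273
grip_force: 40.0
```

jog_arm(increments=[{"tx":0,"ty":0,"tz":3,"wx":0,"wy":0,"wz":0.11,"gripper":0.1},{"tx":0,"ty":0,"tz":6,"wx":0,"wy":0,"wz":0.22,"gripper":0.1},{"tx":0,"ty":0,"tz":9,"wx":0,"wy":0,"wz":0.33,"gripper":0.1},{"tx":0,"ty":0,"tz":12,"wx":0,"wy":0,"wz":0.44,"gripper":0.1},{"tx":0,"ty":0,"tz":15,"wx":0,"wy":0,"wz":0.47,"gripper":0.1}])

```text
time: 8.4
position: [0.5992, 0.2021, 0.2197]
tool_rot: [-3.138, 0.145, -0.0]
ft_force: [0.2, -0.1, -1.2]
grip_width: 0.274
grip_force: 40.0
```

jog_arm(increments=[{"tx":0,"ty":0,"tz":0,"wx":0,"wy":0,"wz":0,"gripper":0.1},{"tx":0,"ty":0,"tz":0,"wx":0,"wy":0,"wz":0,"gripper":0.1},{"tx":0,"ty":0,"tz":0,"wx":0,"wy":0,"wz":0,"gripper":0.1},{"tx":0,"ty":0,"tz":0,"wx":0,"wy":0,"wz":0,"gripper":0.1},{"tx":0,"ty":0,"tz":0,"wx":0,"wy":0,"wz":0,"gripper":0.1}])

```text
time: 8.82
position: [0.5993, 0.2023, 0.2199]
tool_rot: [-3.138, 0.136, -0.001]
ft_force: [0.7, 0.5, -1.2]
grip_width: 0.274
grip_force: 40.0
```

```bash
python3 - <<'E'
from plan import *
st()
S=grab("scene");T=grab("top"); st()
p=np.array(ctrl.get_state()["position"]); tip=p-[0,0,.1076]; print(proj(S,tip),proj(T,tip),proj(S,p),proj(T,p))
o=[]
for im,c in((S,(368,255)),(T,(203,190))):
    x,y=c; o.append(cv2.resize(im["color"][y-30:y+30,x-30:x+30],(400,400),interpolation=cv2.INTER_CUBIC))
cv2.imwrite("pics/m5.png",np.hstack(o)); cv2.imwrite("pics/S5.png",S["color"])
E
```

```text
8.82 p [0.5993 0.2023 0.2199] yaw -94.97 z [ 5.e-04  4.e-04 -1.e+00] F [ 0.67  0.48 -1.2 ] T [-0.07  0.15  0.  ] grip 0.274 40.0 q [-0.85  0.32  0.61  1.52 -0.18  1.36 -1.89]
8.92 p [0.5993 0.2024 0.2198] yaw -94.98 z [ 3.e-04  2.e-04 -1.e+00] F [ 0.01  0.35 -1.94] T [-0.01  0.18 -0.01] grip 0.272 40.0 q [-0.85  0.32  0.61  1.52 -0.18  1.36 -1.89]
[[368.69503012 264.43098457]] [[201.65995044 189.82155964]] [[377.68582361 245.16840561]] [[195.68200663 183.13266159]]
```

View pics/m5.png

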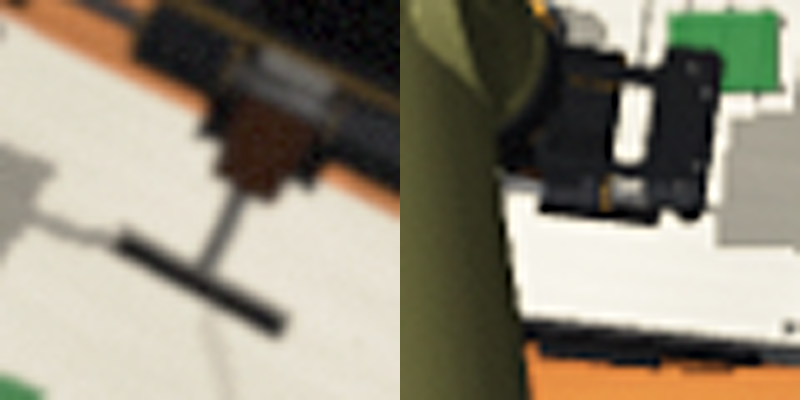

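The scene crop shows the shank meeting the slot at crop (205,270), with the slot running from (120,240) to (285,325). The tip is within about 2 mm of the slot line. I'll refine it numerically from the saved frame.

```bash
python3 - <<'E'
from plan import *
g=cv2.cvtColor(cv2.imread("pics/S5.png"),6).astype(int); g0=cv2.cvtColor(cv2.imread("pics/scene0.png"),6).astype(int)
print(g[256:276,356:384]); print("ref");print(g0[260:276,356:384])
im=grab("scene"); s=np.array([.6015,.2034,.1]);a=np.radians(-5)
ex=np.array([np.cos(a),np.sin(a),0]);ey=np.array([-np.sin(a),np.cos(a),0])
print(proj(im,[s,s+.01*ex,s+.01*ey,s+[0,0,.01]]))
print(proj(im,[s+i*.006*ex+j*.0335*ey for i in(-1,1) for j in(-1,1)]))
E
```

```text
[[225 225 226 225 224 225 225 225 226 225 226 227 227 223 197 148 101 109
  156 197 209 206 206 217 224 226 228 226]
 [219 222 225 225 225 226 225 225 226 225 225 226 226 217 180 125 102 127
  182 214 222 222 222 225 226 227 225 226]
 [195 201 215 223 226 223 227 225 225 226 225 226 224 209 158 109 108 148
  196 222 225 225 225 226 226 228 225 227]
 [155 157 181 204 220 222 225 224 226 227 226 224 219 184 128 103 123 172
  207 224 226 223 226 224 226 225 227 227]
 [109 103 129 158 187 207 219 225 227 226 226 223 206 158 112 110 143 192
  219 225 226 226 224 224 225 227 225 225]
 [ 60  56  74 100 130 163 191 215 222 225 225 218 185 133 101 125 171 208
  224 226 227 225 225 225 224 226 225 226]
 [ 57  31  32  50  74 106 138 173 197 216 220 205 159 108 106 146 193 220
  226 225 226 228 226 226 224 225 226 226]
 [115  85  53  33  36  58  87 116 146 174 189 170 127 103 125 171 212 225
  226 226 226 226 225 225 225 226 224 225]
 [187 156 120  83  52  32  42  63  87 115 136 126 101 108 145 192 220 225
  227 228 225 225 225 226 227 227 225 224]
 [218 206 188 159 114  71  44  35  46  62  81  
[... 2651 characters left out ...]
202 204 203 204 203 205 205 206 206 205 206 207 206 202 193 174 149 106
   75  43  22  34  49  81 112 162 196 208]
 [208 204 205 205 202 204 208 205 206 206 206 204 207 209 205 200 192 174
  144 101  63  33  30  50 100 162 198 210]
 [205 206 209 204 204 203 205 206 204 206 205 205 203 204 206 208 206 201
  188 167 131  92  64  67 122 177 204 207]
 [206 205 207 205 207 205 204 203 204 204 205 203 207 207 204 208 209 208
  205 199 185 161 130 123 155 191 205 208]]
[[367.8809246  267.33064365]
 [366.12175425 270.67971519]
 [371.67451677 269.32617856]
 [368.625723   265.74677032]]
[[356.39527696 258.76615396]
 [381.69393108 272.02666088]
 [354.24496148 262.69343945]
 [379.64422325 276.10233917]]
```

jog_arm(increments=[{"tx":1,"ty":0,"tz":2,"wx":0,"wy":0,"wz":0,"gripper":0.1},{"tx":2.5,"ty":0,"tz":4,"wx":0,"wy":0,"wz":0,"gripper":0.1},{"tx":2.5,"ty":0,"tz":6,"wx":0,"wy":0,"wz":0,"gripper":0.1},{"tx":2.5,"ty":0,"tz":8,"wx":0,"wy":0,"wz":0,"gripper":0.1},{"tx":2.5,"ty":0,"tz":10,"wx":0,"wy":0,"wz":0,"gripper":0.1}])

```text
time: 9.38
position: [0.6016, 0.2021, 0.2092]
tool_rot: [3.138, -0.137, -0.0]
ft_force: [0.0, 0.2, -1.6]
grip_width: 0.275
grip_force: 40.0
```

jog_arm(increments=[{"tx":0,"ty":0,"tz":1,"wx":0,"wy":0,"wz":0,"gripper":0.1},{"tx":0,"ty":0,"tz":2,"wx":0,"wy":0,"wz":0,"gripper":0.1},{"tx":0,"ty":0,"tz":3,"wx":0,"wy":0,"wz":0,"gripper":0.1},{"tx":0,"ty":0,"tz":4,"wx":0,"wy":0,"wz":0,"gripper":0.1},{"tx":0,"ty":0,"tz":4,"wx":0,"wy":0,"wz":0,"gripper":0.1}])

```text
time: 9.8
position: [0.6015, 0.2022, 0.2054]
tool_rot: [3.139, -0.137, -0.0]
ft_force: [-0.1, -0.3, -0.8]
grip_width: 0.271
grip_force: 40.0
```

jog_arm(increments=[{"tx":0,"ty":0,"tz":1,"wx":0,"wy":0,"wz":0,"gripper":0.1},{"tx":0,"ty":0,"tz":2,"wx":0,"wy":0,"wz":0,"gripper":0.1},{"tx":0,"ty":0,"tz":3,"wx":0,"wy":0,"wz":0,"gripper":0.1},{"tx":0,"ty":0,"tz":4,"wx":0,"wy":0,"wz":0,"gripper":0.1},{"tx":0,"ty":0,"tz":4,"wx":0,"wy":0,"wz":0,"gripper":0.1}])

```text
time: 10.22
position: [0.6015, 0.2021, 0.2013]
tool_rot: [3.138, -0.137, -0.001]
ft_force: [1.1, -0.1, -1.7]
grip_width: 0.276
grip_force: 40.0
```

jog_arm(increments=[{"tx":0,"ty":0,"tz":1,"wx":0,"wy":0,"wz":0,"gripper":0.1},{"tx":0,"ty":0,"tz":2,"wx":0,"wy":0,"wz":0,"gripper":0.1},{"tx":0,"ty":0,"tz":3,"wx":0,"wy":0,"wz":0,"gripper":0.1},{"tx":0,"ty":0,"tz":4,"wx":0,"wy":0,"wz":0,"gripper":0.1},{"tx":0,"ty":0,"tz":4,"wx":0,"wy":0,"wz":0,"gripper":0.1}])

```text
time: 10.63
position: [0.6015, 0.2021, 0.1973]
tool_rot: [3.138, -0.137, -0.001]
ft_force: [-0.0, 0.6, -0.8]
grip_width: 0.275
grip_force: 40.0
```

jog_arm(increments=[{"tx":0,"ty":0,"tz":0.5,"wx":0,"wy":0,"wz":0,"gripper":0.1},{"tx":0,"ty":0,"tz":1,"wx":0,"wy":0,"wz":0,"gripper":0.1},{"tx":0,"ty":0,"tz":1.5,"wx":0,"wy":0,"wz":0,"gripper":0.1},{"tx":0,"ty":0,"tz":2,"wx":0,"wy":0,"wz":0,"gripper":0.1},{"tx":0,"ty":0,"tz":2,"wx":0,"wy":0,"wz":0,"gripper":0.1}])

```text
time: 11.05
position: [0.6016, 0.2022, 0.1955]
tool_rot: [-3.139, 0.137, 0.0]
ft_force: [-0.3, 0.3, -1.0]
grip_width: 0.271
grip_force: 40.0
```

Tip at 0.088 with no contact, so I carry on in 2 mm calls.

jog_arm(increments=[{"tx":0,"ty":0,"tz":0.5,"wx":0,"wy":0,"wz":0,"gripper":0.1},{"tx":0,"ty":0,"tz":1,"wx":0,"wy":0,"wz":0,"gripper":0.1},{"tx":0,"ty":0,"tz":1.5,"wx":0,"wy":0,"wz":0,"gripper":0.1},{"tx":0,"ty":0,"tz":2,"wx":0,"wy":0,"wz":0,"gripper":0.1},{"tx":0,"ty":0,"tz":2,"wx":0,"wy":0,"wz":0,"gripper":0.1}])

```text
time: 11.47
position: [0.6016, 0.2022, 0.1934]
tool_rot: [3.139, -0.137, -0.0]
ft_force: [-0.5, 0.4, -1.3]
grip_width: 0.269
grip_force: 40.0
```

jog_arm(increments=[{"tx":0,"ty":0,"tz":0.5,"wx":0,"wy":0,"wz":0,"gripper":0.1},{"tx":0,"ty":0,"tz":1,"wx":0,"wy":0,"wz":0,"gripper":0.1},{"tx":0,"ty":0,"tz":1.5,"wx":0,"wy":0,"wz":0,"gripper":0.1},{"tx":0,"ty":0,"tz":2,"wx":0,"wy":0,"wz":0,"gripper":0.1},{"tx":0,"ty":0,"tz":2,"wx":0,"wy":0,"wz":0,"gripper":0.1}])

```text
time: 11.88
position: [0.6016, 0.2021, 0.1915]
tool_rot: [3.139, -0.137, -0.0]
ft_force: [-0.4, 0.9, -1.1]
grip_width: 0.278
grip_force: 40.0
```

jog_arm(increments=[{"tx":0,"ty":0,"tz":0.5,"wx":0,"wy":0,"wz":0,"gripper":0.1},{"tx":0,"ty":0,"tz":1,"wx":0,"wy":0,"wz":0,"gripper":0.1},{"tx":0,"ty":0,"tz":1.5,"wx":0,"wy":0,"wz":0,"gripper":0.1},{"tx":0,"ty":0,"tz":2,"wx":0,"wy":0,"wz":0,"gripper":0.1},{"tx":0,"ty":0,"tz":2,"wx":0,"wy":0,"wz":0,"gripper":0.1}])

```text
time: 12.3
position: [0.6016, 0.2021, 0.1894]
tool_rot: [3.139, -0.137, -0.0]
ft_force: [0.3, 0.7, -1.8]
grip_width: 0.274
grip_force: 40.0
```

jog_arm(increments=[{"tx":0,"ty":0,"tz":0.5,"wx":0,"wy":0,"wz":0,"gripper":0.1},{"tx":0,"ty":0,"tz":1,"wx":0,"wy":0,"wz":0,"gripper":0.1},{"tx":0,"ty":0,"tz":1.5,"wx":0,"wy":0,"wz":0,"gripper":0.1},{"tx":0,"ty":0,"tz":2,"wx":0,"wy":0,"wz":0,"gripper":0.1},{"tx":0,"ty":0,"tz":2,"wx":0,"wy":0,"wz":0,"gripper":0.1}])

```text
time: 12.72
position: [0.6016, 0.2022, 0.1875]
tool_rot: [-3.139, 0.137, 0.0]
ft_force: [-0.6, 0.5, -1.3]
grip_width: 0.272
grip_force: 40.0
```

jog_arm(increments=[{"tx":0,"ty":0,"tz":0.5,"wx":0,"wy":0,"wz":0,"gripper":0.1},{"tx":0,"ty":0,"tz":1,"wx":0,"wy":0,"wz":0,"gripper":0.1},{"tx":0,"ty":0,"tz":1.5,"wx":0,"wy":0,"wz":0,"gripper":0.1},{"tx":0,"ty":0,"tz":2,"wx":0,"wy":0,"wz":0,"gripper":0.1},{"tx":0,"ty":0,"tz":2,"wx":0,"wy":0,"wz":0,"gripper":0.1}])

```text
time: 13.13
position: [0.6016, 0.2021, 0.1854]
tool_rot: [3.139, -0.137, -0.0]
ft_force: [-0.5, -0.2, -1.2]
grip_width: 0.274
grip_force: 40.0
```

jog_arm(increments=[{"tx":0,"ty":0,"tz":0.5,"wx":0,"wy":0,"wz":0,"gripper":0.1},{"tx":0,"ty":0,"tz":1,"wx":0,"wy":0,"wz":0,"gripper":0.1},{"tx":0,"ty":0,"tz":1.5,"wx":0,"wy":0,"wz":0,"gripper":0.1},{"tx":0,"ty":0,"tz":2,"wx":0,"wy":0,"wz":0,"gripper":0.1},{"tx":0,"ty":0,"tz":2,"wx":0,"wy":0,"wz":0,"gripper":0.1}])

```text
time: 13.55
position: [0.6017, 0.2022, 0.184]
tool_rot: [-3.138, 0.137, -0.0]
ft_force: [-0.5, -0.8, 0.7]
grip_width: 0.275
grip_force: 40.0
```

jog_arm(increments=[{"tx":0,"ty":0,"tz":0.3,"wx":0,"wy":0,"wz":0,"gripper":0.1},{"tx":0,"ty":0,"tz":0.6,"wx":0,"wy":0,"wz":0,"gripper":0.1},{"tx":0,"ty":0,"tz":1,"wx":0,"wy":0,"wz":0,"gripper":0.1},{"tx":0,"ty":0,"tz":1,"wx":0,"wy":0,"wz":0,"gripper":0.1},{"tx":0,"ty":0,"tz":1,"wx":0,"wy":0,"wz":0,"gripper":0.1}])

```text
time: 13.97
position: [0.6018, 0.2022, 0.1838]
tool_rot: [-3.138, 0.137, -0.001]
ft_force: [-1.5, -0.7, 6.1]
grip_width: 0.277
grip_force: 40.0
```

Hard contact: about 7 N with no give, so this is the deck, with the TCP at 0.1839 and the tip about 24 mm below the mouth. I now slide along the slot under light pressure, watching for a drop.

jog_arm(increments=[{"tx":0,"ty":-1,"tz":0,"wx":0,"wy":0,"wz":0,"gripper":0.1},{"tx":0,"ty":-2,"tz":0,"wx":0,"wy":0,"wz":0,"gripper":0.1},{"tx":0,"ty":-3,"tz":0,"wx":0,"wy":0,"wz":0,"gripper":0.1},{"tx":0,"ty":-4,"tz":0,"wx":0,"wy":0,"wz":0,"gripper":0.1},{"tx":0,"ty":-5,"tz":0,"wx":0,"wy":0,"wz":0,"gripper":0.1}])

```text
time: 14.38
position: [0.6027, 0.2046, 0.1838]
tool_rot: [3.136, -0.139, 0.002]
ft_force: [-1.4, -3.4, 6.5]
grip_width: 0.273
grip_force: 40.0
```

jog_arm(increments=[{"tx":0,"ty":0,"tz":-3,"wx":0,"wy":0,"wz":0,"gripper":0.1},{"tx":0,"ty":-2,"tz":-3,"wx":0,"wy":0,"wz":0,"gripper":0.1},{"tx":0,"ty":-2,"tz":-2,"wx":0,"wy":0,"wz":0,"gripper":0.1},{"tx":0,"ty":-2,"tz":-0.5,"wx":0,"wy":0,"wz":0,"gripper":0.1},{"tx":0,"ty":-2,"tz":0,"wx":0,"wy":0,"wz":0,"gripper":0.1}])

```text
time: 14.8
position: [0.6024, 0.2101, 0.1837]
tool_rot: [-3.137, 0.136, -0.001]
ft_force: [-2.5, 0.1, 7.6]
grip_width: 0.271
grip_force: 40.0
```

jog_arm(increments=[{"tx":0,"ty":0,"tz":-3,"wx":0,"wy":0,"wz":0,"gripper":0.1},{"tx":0,"ty":-6,"tz":-3,"wx":0,"wy":0,"wz":0,"gripper":0.1},{"tx":0,"ty":-6,"tz":-2,"wx":0,"wy":0,"wz":0,"gripper":0.1},{"tx":0,"ty":-6,"tz":-0.5,"wx":0,"wy":0,"wz":0,"gripper":0.1},{"tx":0,"ty":-6,"tz":0,"wx":0,"wy":0,"wz":0,"gripper":0.1}])

```text
time: 15.22
position: [0.6028, 0.2166, 0.1837]
tool_rot: [-3.136, 0.135, -0.0]
ft_force: [-2.5, 1.3, 8.3]
grip_width: 0.272
grip_force: 40.0
```

jog_arm(increments=[{"tx":0,"ty":0,"tz":-3,"wx":0,"wy":0,"wz":0,"gripper":0.1},{"tx":-0.5,"ty":-6,"tz":-3,"wx":0,"wy":0,"wz":0,"gripper":0.1},{"tx":-0.5,"ty":-6,"tz":-2,"wx":0,"wy":0,"wz":0,"gripper":0.1},{"tx":-0.5,"ty":-6,"tz":-0.5,"wx":0,"wy":0,"wz":0,"gripper":0.1},{"tx":-0.5,"ty":-6,"tz":0,"wx":0,"wy":0,"wz":0,"gripper":0.1}])

```text
time: 15.63
position: [0.6028, 0.2224, 0.1837]
tool_rot: [-3.137, 0.135, -0.0]
ft_force: [-2.0, 0.3, 8.4]
grip_width: 0.27
grip_force: 40.0
```

jog_arm(increments=[{"tx":0,"ty":0,"tz":-3,"wx":0,"wy":0,"wz":0,"gripper":0.1},{"tx":0,"ty":15,"tz":-3,"wx":0,"wy":0,"wz":0,"gripper":0.1},{"tx":0,"ty":27,"tz":-3,"wx":0,"wy":0,"wz":0,"gripper":0.1},{"tx":0,"ty":27,"tz":-2,"wx":0,"wy":0,"wz":0,"gripper":0.1},{"tx":0,"ty":27,"tz":0,"wx":0,"wy":0,"wz":0,"gripper":0.1}])

```text
time: 16.05
position: [0.6007, 0.1916, 0.1825]
tool_rot: [3.138, -0.143, 0.0]
ft_force: [0.5, 0.2, -0.2]
grip_width: 0.273
grip_force: 40.0
```

jog_arm(increments=[{"tx":0,"ty":0,"tz":0,"wx":0,"wy":0,"wz":0,"gripper":0.1},{"tx":0,"ty":0,"tz":0,"wx":0,"wy":0,"wz":0,"gripper":0.1},{"tx":0,"ty":0,"tz":0,"wx":0,"wy":0,"wz":0,"gripper":0.1},{"tx":0,"ty":0,"tz":0,"wx":0,"wy":0,"wz":0,"gripper":0.1},{"tx":0,"ty":0,"tz":0,"wx":0,"wy":0,"wz":0,"gripper":0.1}])

```text
time: 16.47
position: [0.6005, 0.1925, 0.182]
tool_rot: [3.136, -0.138, -0.001]
ft_force: [0.4, -5.6, -0.7]
grip_width: 0.273
grip_force: 40.0
```

The TCP dropped to 0.1820 with no vertical force and −5.6 N sideways, so the tip is in the gap against its +y edge. I centre it and press in small steps.

jog_arm(increments=[{"tx":0,"ty":2,"tz":0,"wx":0,"wy":0,"wz":0,"gripper":0.1},{"tx":0,"ty":4,"tz":0,"wx":0,"wy":0,"wz":0,"gripper":0.1},{"tx":0,"ty":6.5,"tz":0,"wx":0,"wy":0,"wz":0,"gripper":0.1},{"tx":0,"ty":6.5,"tz":0,"wx":0,"wy":0,"wz":0,"gripper":0.1},{"tx":0,"ty":6.5,"tz":0,"wx":0,"wy":0,"wz":0,"gripper":0.1}])

```text
time: 16.88
position: [0.5998, 0.189, 0.1829]
tool_rot: [-3.137, 0.135, -0.0]
ft_force: [-0.1, 0.7, -1.0]
grip_width: 0.275
grip_force: 40.0
```

jog_arm(increments=[{"tx":0,"ty":0,"tz":0.5,"wx":0,"wy":0,"wz":0,"gripper":0.1},{"tx":0,"ty":0,"tz":1,"wx":0,"wy":0,"wz":0,"gripper":0.1},{"tx":0,"ty":0,"tz":1.5,"wx":0,"wy":0,"wz":0,"gripper":0.1},{"tx":0,"ty":0,"tz":2,"wx":0,"wy":0,"wz":0,"gripper":0.1},{"tx":0,"ty":0,"tz":2,"wx":0,"wy":0,"wz":0,"gripper":0.1}])

```text
time: 17.3
position: [0.6, 0.1886, 0.1812]
tool_rot: [-3.137, 0.136, -0.001]
ft_force: [-1.4, 1.4, 3.5]
grip_width: 0.272
grip_force: 40.0
```

jog_arm(increments=[{"tx":0,"ty":0,"tz":0.5,"wx":0,"wy":0,"wz":0,"gripper":0.1},{"tx":0,"ty":0,"tz":1,"wx":0,"wy":0,"wz":0,"gripper":0.1},{"tx":0,"ty":0,"tz":1.5,"wx":0,"wy":0,"wz":0,"gripper":0.1},{"tx":0,"ty":0,"tz":2,"wx":0,"wy":0,"wz":0,"gripper":0.1},{"tx":0,"ty":0,"tz":2,"wx":0,"wy":0,"wz":0,"gripper":0.1}])

```text
time: 17.72
position: [0.6, 0.1885, 0.1787]
tool_rot: [-3.137, 0.136, -0.001]
ft_force: [-1.0, 2.6, 3.5]
grip_width: 0.275
grip_force: 40.0
```

Soft travel at about 5 N, so this is the tab. Two more 2 mm steps.

jog_arm(increments=[{"tx":0,"ty":0,"tz":0.5,"wx":0,"wy":0,"wz":0,"gripper":0.1},{"tx":0,"ty":0,"tz":1,"wx":0,"wy":0,"wz":0,"gripper":0.1},{"tx":0,"ty":0,"tz":1.5,"wx":0,"wy":0,"wz":0,"gripper":0.1},{"tx":0,"ty":0,"tz":2,"wx":0,"wy":0,"wz":0,"gripper":0.1},{"tx":0,"ty":0,"tz":2,"wx":0,"wy":0,"wz":0,"gripper":0.1}])

```text
time: 18.13
position: [0.6, 0.188, 0.1766]
tool_rot: [-3.138, 0.137, -0.001]
ft_force: [-0.7, 3.6, 4.8]
grip_width: 0.269
grip_force: 40.0
```

jog_arm(increments=[{"tx":0,"ty":0,"tz":0.5,"wx":0,"wy":0,"wz":0,"gripper":0.1},{"tx":0,"ty":0,"tz":1,"wx":0,"wy":0,"wz":0,"gripper":0.1},{"tx":0,"ty":0,"tz":1.3,"wx":0,"wy":0,"wz":0,"gripper":0.1},{"tx":0,"ty":0,"tz":1.5,"wx":0,"wy":0,"wz":0,"gripper":0.1},{"tx":0,"ty":0,"tz":1.5,"wx":0,"wy":0,"wz":0,"gripper":0.1}])

```text
time: 18.55
position: [0.6, 0.1874, 0.1749]
tool_rot: [3.138, -0.137, 0.0]
ft_force: [0.6, 2.8, 4.0]
grip_width: 0.271
grip_force: 40.0
```

```bash
python3 - <<'E'
from plan import *
st()
S=grab("scene");T=grab("top")
t0=cv2.imread("pics/top0.png")
c=lambda i:cv2.resize(i[190:235,165:245],(400,225),interpolation=cv2.INTER_CUBIC)
cv2.imwrite("pics/m6.png",np.hstack([c(t0),c(T["color"])]))
E
```

```text
18.55 p [0.6    0.1874 0.1749] yaw -95.01 z [ 2.e-04 -5.e-04 -1.e+00] F [0.62 2.78 3.99] T [ 0.67  0.25 -0.04] grip 0.271 40.0 q [-0.83  0.34  0.61  1.59 -0.2   1.28 -1.85]
```

View pics/m6.png

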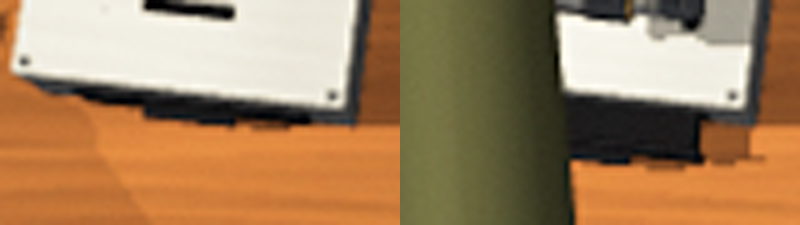

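The right crop shows the black tray now standing out at (640,130), where on the left it was flush. The tray is released. I retract straight up and go back to the block.

jog_arm(increments=[{"tx":0,"ty":0,"tz":-8,"wx":0,"wy":0,"wz":0,"gripper":0.1},{"tx":0,"ty":0,"tz":-22,"wx":0,"wy":0,"wz":0,"gripper":0.1},{"tx":0,"ty":0,"tz":-40,"wx":0,"wy":0,"wz":0,"gripper":0.1},{"tx":0,"ty":0,"tz":-60,"wx":0,"wy":0,"wz":0,"gripper":0.1},{"tx":0,"ty":0,"tz":-77,"wx":0,"wy":0,"wz":0,"gripper":0.1}])

```text
time: 19.07
position: [0.5995, 0.1859, 0.2524]
tool_rot: [3.136, -0.139, -0.002]
ft_force: [0.3, -0.5, -0.9]
grip_width: 0.271
grip_force: 40.0
```

```bash
python3 -c "
from plan import *
st();plan([(.59,.11,.25,-65),(.56,-.01,.25,-35),(.53,-.13,.25,-8),(.4949,-.2358,.24,12.72)])"
```

```text
19.07 p [0.5995 0.1859 0.2524] yaw -95.08 z [-0.0014 -0.0029 -1.    ] F [ 0.29 -0.49 -0.95] T [ 0.01  0.17 -0.01] grip 0.271 40.0 q [-0.84  0.29  0.62  1.48 -0.17  1.42 -1.87]
t [-2.8, 76.4, 2.7] w [0.003, 0.002, -0.525]
t [-77.9, 96.1, 0.0] w [0.0, 0.0, -0.524]
t [-115.5, 44.3, 0.0] w [0.0, 0.0, -0.471]
t [-109.7, -20.0, 10.0] w [0.0, 0.0, -0.362]
```

jog_arm(increments=[{"tx":0,"ty":15,"tz":0,"wx":0,"wy":0,"wz":-0.105,"gripper":0.1},{"tx":-1,"ty":31,"tz":1,"wx":0,"wy":0,"wz":-0.21,"gripper":0.1},{"tx":-2,"ty":46,"tz":2,"wx":0,"wy":0,"wz":-0.315,"gripper":0.1},{"tx":-3,"ty":61,"tz":2,"wx":0,"wy":0,"wz":-0.42,"gripper":0.1},{"tx":-3,"ty":76,"tz":2,"wx":0,"wy":0,"wz":-0.525,"gripper":0.1}])

```text
time: 19.48
position: [0.5893, 0.1098, 0.2492]
tool_rot: [3.063, 0.688, -0.005]
ft_force: [0.4, 0.3, -0.6]
grip_width: 0.275
grip_force: 40.0
```

jog_arm(increments=[{"tx":-16,"ty":19,"tz":0,"wx":0,"wy":0,"wz":-0.105,"gripper":0.1},{"tx":-31,"ty":38,"tz":0,"wx":0,"wy":0,"wz":-0.21,"gripper":0.1},{"tx":-47,"ty":58,"tz":0,"wx":0,"wy":0,"wz":-0.315,"gripper":0.1},{"tx":-62,"ty":77,"tz":0,"wx":0,"wy":0,"wz":-0.42,"gripper":0.1},{"tx":-78,"ty":96,"tz":0,"wx":0,"wy":0,"wz":-0.525,"gripper":0.1}])

```text
time: 19.9
position: [0.559, -0.0105, 0.2493]
tool_rot: [2.781, 1.46, -0.005]
ft_force: [-0.3, 0.2, -0.8]
grip_width: 0.275
grip_force: 40.0
```

jog_arm(increments=[{"tx":-23,"ty":9,"tz":0,"wx":0,"wy":0,"wz":-0.095,"gripper":0.1},{"tx":-46,"ty":18,"tz":0,"wx":0,"wy":0,"wz":-0.19,"gripper":0.1},{"tx":-69,"ty":27,"tz":0,"wx":0,"wy":0,"wz":-0.285,"gripper":0.1},{"tx":-92,"ty":35,"tz":0,"wx":0,"wy":0,"wz":-0.38,"gripper":0.1},{"tx":-115,"ty":44,"tz":0,"wx":0,"wy":0,"wz":-0.47,"gripper":0.1}])

```text
time: 20.32
position: [0.5289, -0.1297, 0.2494]
tool_rot: [-2.365, -2.066, 0.005]
ft_force: [1.0, -0.2, -0.8]
grip_width: 0.273
grip_force: 40.0
```

jog_arm(increments=[{"tx":-27,"ty":-5,"tz":0,"wx":0,"wy":0,"wz":-0.09,"gripper":0.1},{"tx":-55,"ty":-10,"tz":0,"wx":0,"wy":0,"wz":-0.18,"gripper":0.1},{"tx":-82,"ty":-15,"tz":0,"wx":0,"wy":0,"wz":-0.27,"gripper":0.1},{"tx":-110,"ty":-20,"tz":0,"wx":0,"wy":0,"wz":-0.36,"gripper":0.1},{"tx":-110,"ty":-20,"tz":5,"wx":0,"wy":0,"wz":-0.36,"gripper":0.1}])

```text
time: 20.73
position: [0.4916, -0.2421, 0.2457]
tool_rot: [1.969, 2.445, -0.008]
ft_force: [-1.3, -1.2, -2.0]
grip_width: 0.272
grip_force: 40.0
```

jog_arm(increments=[{"tx":0,"ty":0,"tz":0,"wx":0,"wy":0,"wz":0,"gripper":0.1},{"tx":0,"ty":0,"tz":0,"wx":0,"wy":0,"wz":0,"gripper":0.1},{"tx":0,"ty":0,"tz":0,"wx":0,"wy":0,"wz":0,"gripper":0.1},{"tx":0,"ty":0,"tz":0,"wx":0,"wy":0,"wz":0,"gripper":0.1},{"tx":0,"ty":0,"tz":0,"wx":0,"wy":0,"wz":0,"gripper":0.1}])

```text
time: 21.15
position: [0.4962, -0.2324, 0.245]
tool_rot: [-1.959, -2.455, 0.0]
ft_force: [-1.9, -0.6, -1.6]
grip_width: 0.273
grip_force: 40.0
```

```bash
python3 -c "
from plan import *
st();plan([(.4949,-.2358,.21,12.72)])
S=grab('scene');x,y=225,155
cv2.imwrite('pics/m7.png',cv2.resize(S['color'][y-40:y+50,x-60:x+60],(800,600),interpolation=cv2.INTER_CUBIC))
st()"
```

```text
21.15 p [ 0.4962 -0.2324  0.245 ] yaw 12.82 z [-3.e-04  0.e+00 -1.e+00] F [-1.93 -0.59 -1.6 ] T [-0.09  0.05 -0.  ] grip 0.273 40.0 q [-0.3   0.1   0.74  1.7  -0.07  1.37  0.68]
t [-3.0, -2.0, 35.0] w [-0.0, -0.0, 0.002]
21.2 p [ 0.4962 -0.2326  0.2451] yaw 12.81 z [-1.e-04 -0.e+00 -1.e+00] F [ 0.58 -0.07 -1.31] T [-0.1   0.01  0.  ] grip 0.275 40.0 q [-0.3   0.1   0.74  1.7  -0.07  1.37  0.68]
```

View pics/m7.png

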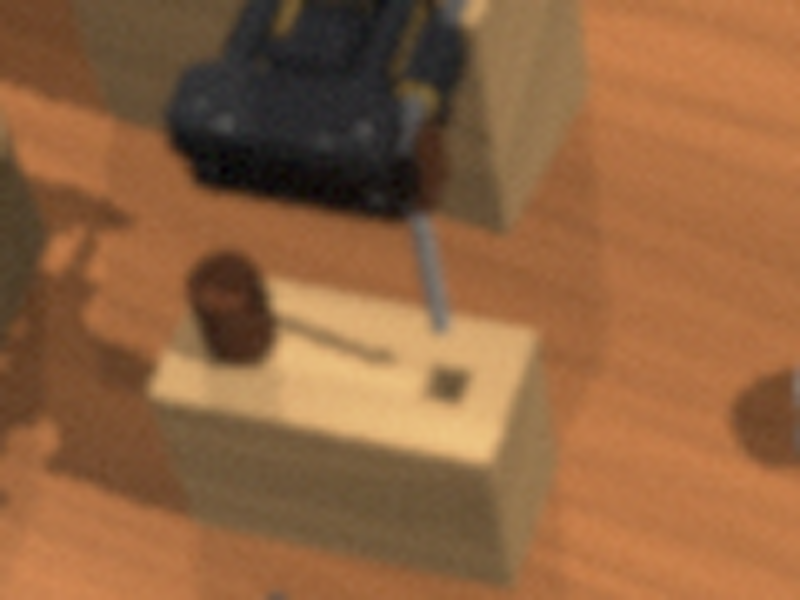

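The rod hangs straight in the grip with its tip at crop (441,328). The hole is at crop (447,383), and the fid is undisturbed at (230,310). I compute the correction.

```bash
python3 -c "
from plan import *
S=grab('scene'); k=lambda u,v:np.array([165+(u+.5)/6.667-.5,115+(v+.5)/6.667-.5])
print('hole',atz(S,k(447,383),.1)); tip=np.array([.4962,-.2326,.1375]); print('tip seen',k(441,328),'pred',proj(S,tip)); print(atz(S,k(441,325),.1375))
st();plan([(.496,-.2345,.215,12.72)])"
```

```text
hole [ 0.49873627 -0.23507115  0.1       ]
tip seen [230.72168892 163.77253637] pred [[231.18204718 163.51160199]]
[ 0.49618676 -0.23404963  0.1375    ]
21.25 p [ 0.4962 -0.2328  0.2451] yaw 12.79 z [-0.e+00 -1.e-04 -1.e+00] F [-0.48 -0.25 -0.63] T [-0.07  0.04 -0.01] grip 0.274 40.0 q [-0.3   0.1   0.74  1.7  -0.07  1.37  0.68]
t [-1.6, -0.5, 30.1] w [-0.0, 0.0, 0.001]
```

jog_arm(increments=[{"tx":-2.5,"ty":0,"tz":8,"wx":0,"wy":0,"wz":0,"gripper":0.1},{"tx":-2.5,"ty":0,"tz":18,"wx":0,"wy":0,"wz":0,"gripper":0.1},{"tx":-2.5,"ty":0,"tz":28,"wx":0,"wy":0,"wz":0,"gripper":0.1},{"tx":-2.5,"ty":0,"tz":36,"wx":0,"wy":0,"wz":0,"gripper":0.1},{"tx":-2.5,"ty":0,"tz":42,"wx":0,"wy":0,"wz":0,"gripper":0.1}])

```text
time: 21.67
position: [0.4956, -0.2356, 0.2012]
tool_rot: [-1.961, -2.452, 0.001]
ft_force: [0.2, 0.0, -0.8]
grip_width: 0.273
grip_force: 40.0
```

Tip inside the mouth at about 0.094 with no force. Continuing down.

jog_arm(increments=[{"tx":0,"ty":0,"tz":14,"wx":0,"wy":0,"wz":0,"gripper":0.1},{"tx":0,"ty":0,"tz":30,"wx":0,"wy":0,"wz":0,"gripper":0.1},{"tx":0,"ty":0,"tz":46,"wx":0,"wy":0,"wz":0,"gripper":0.1},{"tx":0,"ty":0,"tz":62,"wx":0,"wy":0,"wz":0,"gripper":0.1},{"tx":0,"ty":0,"tz":72,"wx":0,"wy":0,"wz":0,"gripper":0.1}])

```text
time: 22.08
position: [0.4954, -0.2354, 0.1289]
tool_rot: [-1.96, -2.452, 0.002]
ft_force: [0.0, 1.0, -0.5]
grip_width: 0.272
grip_force: 40.0
```

jog_arm(increments=[{"tx":0,"ty":0,"tz":2,"wx":0,"wy":0,"wz":0,"gripper":0.1},{"tx":0,"ty":0,"tz":4,"wx":0,"wy":0,"wz":0,"gripper":0.1},{"tx":0,"ty":0,"tz":6,"wx":0,"wy":0,"wz":0,"gripper":0.1},{"tx":0,"ty":0,"tz":8,"wx":0,"wy":0,"wz":0,"gripper":0.1},{"tx":0,"ty":0,"tz":8,"wx":0,"wy":0,"wz":0,"gripper":0.1}])

```text
time: 22.5
position: [0.4967, -0.236, 0.1234]
tool_rot: [1.961, 2.453, 0.001]
ft_force: [0.8, -0.2, -1.1]
grip_width: 0.273
grip_force: 40.0
```

jog_arm(increments=[{"tx":0,"ty":0,"tz":0.5,"wx":0,"wy":0,"wz":0,"gripper":0.1},{"tx":0,"ty":0,"tz":0.8,"wx":0,"wy":0,"wz":0,"gripper":0.1},{"tx":0,"ty":0,"tz":0.8,"wx":0,"wy":0,"wz":0,"gripper":0.1},{"tx":0,"ty":0,"tz":0.8,"wx":0,"wy":0,"wz":0,"gripper":0.3},{"tx":0,"ty":0,"tz":0.8,"wx":0,"wy":0,"wz":0,"gripper":0.4}])

```text
time: 22.92
position: [0.4966, -0.236, 0.1226]
tool_rot: [1.961, 2.453, 0.001]
ft_force: [0.4, 0.3, 0.2]
grip_width: 0.319
grip_force: 0.0
```

jog_arm(increments=[{"tx":0,"ty":0,"tz":0,"wx":0,"wy":0,"wz":0,"gripper":0.6},{"tx":0,"ty":0,"tz":0,"wx":0,"wy":0,"wz":0,"gripper":0.8},{"tx":0,"ty":0,"tz":0,"wx":0,"wy":0,"wz":0,"gripper":0.9},{"tx":0,"ty":0,"tz":0,"wx":0,"wy":0,"wz":0,"gripper":0.9},{"tx":0,"ty":0,"tz":0,"wx":0,"wy":0,"wz":0,"gripper":0.9}])

```text
time: 23.33
position: [0.4964, -0.2359, 0.1223]
tool_rot: [1.962, 2.454, 0.0]
ft_force: [0.5, 1.1, -0.4]
grip_width: 0.671
grip_force: 0.0
```

Open and clear. I rise and then back away for a check.

jog_arm(increments=[{"tx":0,"ty":0,"tz":0,"wx":0,"wy":0,"wz":0,"gripper":0.9},{"tx":0,"ty":0,"tz":-15,"wx":0,"wy":0,"wz":0,"gripper":0.9},{"tx":0,"ty":0,"tz":-45,"wx":0,"wy":0,"wz":0,"gripper":0.9},{"tx":0,"ty":0,"tz":-80,"wx":0,"wy":0,"wz":0,"gripper":0.9},{"tx":0,"ty":0,"tz":-115,"wx":0,"wy":0,"wz":0,"gripper":0.9}])

```text
time: 23.75
position: [0.4957, -0.2358, 0.2381]
tool_rot: [-1.961, -2.453, 0.001]
ft_force: [1.0, 0.1, 0.2]
grip_width: 0.887
grip_force: 0.0
```

jog_arm(increments=[{"tx":30,"ty":0,"tz":0,"wx":0,"wy":0,"wz":0,"gripper":0.9},{"tx":60,"ty":0,"tz":0,"wx":0,"wy":0,"wz":0,"gripper":0.9},{"tx":90,"ty":0,"tz":0,"wx":0,"wy":0,"wz":0,"gripper":0.9},{"tx":120,"ty":0,"tz":0,"wx":0,"wy":0,"wz":0,"gripper":0.9},{"tx":150,"ty":0,"tz":0,"wx":0,"wy":0,"wz":0,"gripper":0.9}])

```text
time: 24.17
position: [0.4628, -0.0883, 0.2375]
tool_rot: [1.962, 2.453, 0.001]
ft_force: [0.5, 0.1, -0.3]
grip_width: 0.897
grip_force: 0.0
```

jog_arm(increments=[{"tx":0,"ty":0,"tz":0,"wx":0,"wy":0,"wz":0,"gripper":0.9},{"tx":0,"ty":0,"tz":0,"wx":0,"wy":0,"wz":0,"gripper":0.9},{"tx":0,"ty":0,"tz":0,"wx":0,"wy":0,"wz":0,"gripper":0.9},{"tx":0,"ty":0,"tz":0,"wx":0,"wy":0,"wz":0,"gripper":0.9},{"tx":0,"ty":0,"tz":0,"wx":0,"wy":0,"wz":0,"gripper":0.9}])

```text
time: 24.58
position: [0.4634, -0.091, 0.2373]
tool_rot: [1.965, 2.451, -0.0]
ft_force: [-0.9, -0.6, -0.0]
grip_width: 0.9
grip_force: 0.0
```

```bash
python3 -c "
from plan import *
st();S=grab('scene');T=grab('top')
a=cv2.resize(S['color'][140:215,180:280],(400,300),interpolation=cv2.INTER_CUBIC);b=cv2.resize(T['color'][140:245,155:295],(400,300),interpolation=cv2.INTER_CUBIC)
cv2.imwrite('pics/m8.png',np.hstack([a,b]))"
```

```text
24.58 p [ 0.4634 -0.091   0.2373] yaw 12.57 z [ 0.e+00 -4.e-04 -1.e+00] F [-0.92 -0.56 -0.03] T [-0.1   0.07  0.02] grip 0.9 0.0 q [-0.47 -0.1   0.58  1.87  0.06  1.36  0.31]
```

View pics/m8.png

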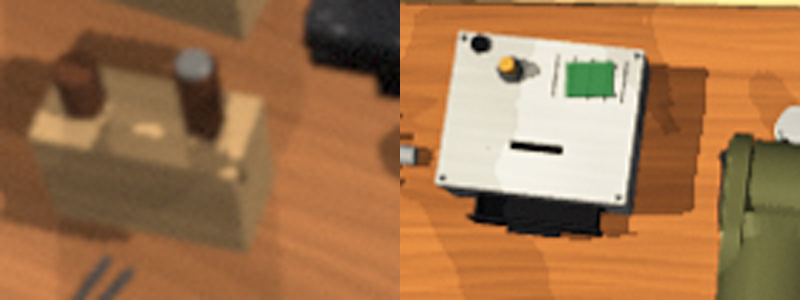

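The rod is upright and seated at left crop (200,95). The tray stands out at right crop (540,212), the shard and bit are in place, and the gripper is clear. I'm handing in.

```bash
python3 -c "
from bench import ctrl
print(ctrl.close_job())"
```

```text
the job is handed in; nothing more can be done
None
```

I pressed the latch tab with the rod at no more than about 7 N, the grit tray sprang out, the rod hangs upright in its hole again, and the job was handed in about 25 s into the 72 s limit.

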